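# Clean a printed goods shed and show it to the inspection camera

### The job

The flat-roofed model shed on the black build plate has three print scraps lying on its roof: leaving it standing there, wipe them all off with the wooden scraper block so that they drop beside it and none stays on the roof or the low annex, then stand the scraper upright on the bench and let go of it. Pick up the shed and present it in the air to the inspection camera: annex end wall square to the lens, centred in view and 10 cm from it, roof up but pitched to match the camera's downward tilt. Finish while still holding it there in the gripper, and leave the camera and everything else where it is.

Things in the scene. Friction and masses are not known exactly. Their poses are not given: they have to be found in the camera images.
- shed: grey printed shed, loose on the plate, 140 (x) x 48 (y) mm, about 0.2 kg, plain upright walls. Main part, x -70 to +38 mm: flat roof 45 mm above the underside. Annex, x +38 to +70 mm: flat roof at 28 mm. Origin: centre of the underside, z up, x towards the annex end, which starts pointing roughly away from the robot. Centre of mass at x = -5 mm
- annex_wall (a point): centre of the annex's end wall on the shed: at (70, 0, 14) mm in the shed's frame; same axes as the shed
- lens (a point): centre of the front glass of the small black camera on a slim fixed stand, 0.27 m tall, at the bench's far side. It looks along its own -x, roughly towards the robot, tilted 14 to 29 deg down (stiff hinge); y is level, z leans up; lens 30 mm wide, camera body 22 to 78 mm behind (+x). The shed is to have this point's axes, annex_wall at (-100, 0, 0) mm here
- scraper: wooden scraper block, loose, standing on the bench left of the plate: a foot 26 (x) x 66 (y) x 16 mm high that does the wiping, and above it, from 16 to 62 mm, an upright grip 16 mm thick (x) x 66 mm wide (y). Origin: centre of the underside, z up. Stands by itself; 0.12 kg
- plate: black steel build plate fixed flat on the bench, 260 x 260 x 4 mm with a 40 x 30 mm tab on its robot side. Origin: centre of the underside, so its top is 4 mm above the bench
- house: bystander beside the shed on the plate: grey printed house with a pitched roof and chimney, 120 (x) x 48 (y) x 73 mm high. Origin: centre of the underside. The shed and the house may be either way round on the plate, axes about 120 mm apart
- tower: bystander: grey printed water tower, 52 mm across, 98 mm high, on the bench beyond the scraper. Origin: centre of the underside
- driver: bystander: yellow-handled screwdriver lying near the left side
- glue: bystander: small bottle, 44 mm across, 110 mm high, near the right side. Origin: centre of the underside
- scrap1: loose flat scrap of grey plastic, 18 x 13 x 8 mm high, lying on the shed's main roof at the start. Origin: centre of the underside
- scrap2: loose flat scrap of grey plastic, 16 x 16 x 8 mm high, lying on the shed's main roof at the start. Origin: centre of the underside
- scrap3: loose flat scrap of grey plastic, 20 x 10 x 8 mm high, lying on the shed's main roof at the start. Origin: centre of the underside
There are look-alikes about, which are no part of the job. Of the things that look like the scraper, the middle-sized one is meant. Leave any turquoise look-alike of the shed alone.

How it is judged (in metres and radians):
On the way, in this order (a step that is already met when the one before it is completed fails the run):
1. all three scraps have dropped off the shed while the gripper holds the scraper and the shed still stands upright on the plate (height (world z) of each of scrap1, scrap2, scrap3 below 0.04 m and (height (world z) of scrap1 below 0.025 m or x of scrap1 in the frame of shed below 0.02 m or y of scrap1 in the frame of shed above 0.026 m or y of scrap1 in the frame of shed below -0.026 m) and (height (world z) of scrap2 below 0.025 m or x of scrap2 in the frame of shed below 0.02 m or y of scrap2 in the frame of shed above 0.026 m or y of scrap2 in the frame of shed below -0.026 m) and (height (world z) of scrap3 below 0.025 m or x of scrap3 in the frame of shed below 0.02 m or y of scrap3 in the frame of shed above 0.026 m or y of scrap3 in the frame of shed below -0.026 m) and contact force between the fingers and scraper above 1 N and height (world z) of shed below 0.012 m and angle between shed's own z axis and vertical below 0.1 rad), for 0.2 s.
2. the scraper stands upright on the bench or plate, let go, the shed still upright on the plate (height (world z) of scraper below 0.01 m and angle between scraper's own z axis and vertical below 0.2 rad and contact force between the fingers and scraper below 0.1 N and height (world z) of shed below 0.012 m and angle between shed's own z axis and vertical below 0.1 rad), for 0.2 s.
At the end, for the whole second after the job is handed in: Shed held still by the fingers alone, over 80 mm up, roof up; annex end wall 75-125 mm before the lens, its centre within 20 mm of the lens axis each way, shed axes within 0.17 rad of the camera's. Scraps on bench or plate; scraper upright there, released (x of annex_wall in the frame of lens between -0.125 and -0.075 m and y of annex_wall in the frame of lens between -0.02 and 0.02 m and z of annex_wall in the frame of lens between -0.02 and 0.02 m and x of shed in the frame of lens below -0.13 m and angle between the x axis of shed and the x axis of lens, either way round below 0.17 rad and angle between the y axis of shed and the y axis of lens, either way round below 0.17 rad and angle between shed's own z axis and vertical below 0.9 rad and height (world z) of shed above 0.08 m and contact force between the fingers and shed above 2 N and linear speed of shed below 0.02 m/s and contact force between shed and house below 0.1 N and contact force between shed and tower below 0.1 N and contact force between shed and driver below 0.1 N and contact force between shed and glue below 0.1 N and contact force between shed and scrap1 below 0.1 N and contact force between shed and scrap2 below 0.1 N and contact force between shed and scrap3 below 0.1 N and contact force between each of shed, the fingers and scraper below 0.1 N and contact force between shed and plate below 0.1 N and height (world z) of each of scrap1, scrap2, scrap3 below 0.04 m and height (world z) of scraper below 0.01 m and angle between scraper's own z axis and vertical below 0.2 rad); the arm keeps its last pose, push and grip.
It fails at once if a bystander (house, tower, screwdriver or bottle) is moved by more than 30 mm (distance of any of house, tower, driver, glue from where it was at the start of the episode above 0.03 m).
It fails at once if the inspection camera is knocked out of its setting (lens moved more than 8 mm) (distance of lens from where it was at the start of the episode above 0.008 m).
It also fails if it takes over 64 s, if anything falls off the work surface, if the arm or the gripper's body presses on something with over 40 N, if the wrist force passes 120 N, or if a joint passes its speed limit or range.

### The arm

A 6-joint arm with a two-finger parallel gripper is mounted at the origin on the work surface. World frame = base frame: x ahead of the robot, y to its left, z up, the work surface at z = 0. Lengths are in m, angles in degrees, forces in N, time in s.
With the tool pointing down it reaches from about 0.4 to 0.825 m from the base axis. Payload 7 kg.
Tool frame: the origin (TCP) lies at the centre of the arm's flange, where the gripper is bolted on; the fingertips stand 178 mm ahead of it and the grasp point (between the pads) lies 159 mm ahead of it; z points along the fingers, y is the line along which they close (so a half turn about z gives the same grasp; the last joint's range is limited). The gripper opens to 88 mm and grips with 3 to 60 N. Pads are 19 mm wide; open, the fingers measure 130 mm over their backs; the gripper's body (78 mm by 193 mm) begins 47 mm behind the grasp point.
Start: joints at [83.027, 20.546, 0.682, 0, -70.136, -16.507], TCP at [0.269, 0.619, 0.405] pointing down, gripper open.
Joint ranges: [-176.03, 176.03], [-82.01, 121.73], [-58.28, 71.71], [-173.87, 95.51], [-174.79, -0.11], [-173.66, 173.66]. Speed limits (degrees/s): [136.94, 136.94, 172.46, 180, 180, 180].

### API

Orientations are given as [roll, pitch, yaw] about the fixed x, y, z axes, in that order (R = Rz(yaw) Ry(pitch) Rx(roll)).
In Python, from plant import telemetry, snapshot, workorder, nets gives the robot as it stands.
- The arm moves only by the shell command python3 -m creep 'ROWS'. ROWS is JSON, a list that holds one entry, the list of rows, each a list of 5 numbers: the shift along the tool's x, y, z normalised to -1 to 1, where 1 is 0.2 m, then the turn about the tool's z normalised to -1 to 1, where 1 is pi/2 rad, then the opening, from 0 (shut) to 1 (fully open). In form: [[[x, y, z, spin, hand], ...]]. A call has 1 to 8 rows; each row shifts and turns the commanded pose from where the row before left it, along the tool's axes as they then stand; what a row does not reach is not made up. A row lasts 1/12 s, in which the tool goes at most 41.7 mm and 7.16 degrees, less where a joint would pass 70% of its speed; a pose out of reach is approached as far as the arm can. A call with a number of a shift or a turn outside -1 to 1 is refused whole. A call with a gripper value outside its range is refused whole. The fingers move at their own pace and stop on an object; the grip force is fixed at half the most. Time passes only in rows, so rows that do not move let the fingers close. It gives the time, the measured TCP pose, the force, the opening and the grip force at its end, in the units of the state.
- telemetry.get_obs(): the state, without advancing time (a new reading comes with each control period).
- snapshot(name): name is "scene" or "top" or "wrist"; returns a dict with "frame" (400x640x3 uint8, red, green, blue), "fx", "fy", "cx", "cy" (pixels), "k1" (the pictures are not rectified: a ray, as slopes to the right and down, at radius r is drawn at 1 + k1 r^2 times it, then the intrinsics apply), "rvec" (rotation vector, rad) and "tvec" (3), from world to camera coordinates, as OpenCV has them; the wrist camera has in their place "mount" (4x4, takes a point from camera to tool coordinates, whose origin is the TCP and whose axes are the flange's). Camera axes: x right, y down, z forward; pixel columns grow to the right and rows downward; lengths in m; the calibration is good to about 2 mm. A picture is of the moment at which its call begins: read the wrist's pose just before it. There is no depth.
- workorder.close_job(): hands the job in; it is judged then, once.
Trained networks look in a picture, given as the dict that the camera call returned (one of the last four; its "shot" number tells which), for a name from the list of things; names that differ only in an ending like _2 or _b are one class to them, and where a whole thing is asked for, a point or a joint stands for the part that bears it (a point fixed in the world has none). Each returns a list of dicts, best first, with "confidence" (0 to 1); they miss things now and then, are a little off and sometimes report something else, mostly with a low value. They report only what shows in the picture. A call takes as long as a camera call. They do not tell look-alikes from the thing itself.
- nets.find_in(picture, query): "uv" ([column, row] in pixels, amid what is visible of it).
- nets.masks_of(picture, query): "region" (400x640 bool, what is visible of it) and "uv" ([column, row] in pixels, amid what is visible of it).
- nets.landmark_of(picture, query): "uv" ([column, row] in pixels: a listed point, or the origin of a listed thing).
The state is a dict: "clock": time; "joint_pos": joint angles; "qvel": joint speeds; "tau": joint torques, N m; "tool_pos": TCP position; "orientation": TCP orientation; "force": force on the tool from outside, world axes, zero at the start; "moment": the same for the moment, N m; "opening": finger opening in m; "gripper_force": force on a finger pad.
Only numpy, scipy, OpenCV 4.12 (cv2) and the standard library are available. Lean on these libraries where they do the work, as an engineer would, in place of code of your own. Each camera call takes 0.05 s, during which the arm holds its last target. There are 200 camera calls.

## Working session

There is one attempt and no reset: what is moved stays moved. The work goes in short steps, Python scripts to look and compute and a shell command to move; the robot and the scene stay as the last step left them, time stands still between calls to the robot, and variables do not carry over. Pictures are saved under pics/ and viewed, at most 10 in all, crops included, and the job is handed in when it is done.

```bash
ls; mkdir -p pics; cat > h.py <<'E'
import numpy as np,cv2
from scipy.spatial.transform import Rotation as R
from plant import telemetry,snapshot,workorder,nets
def cam(p,obs=None):
    """returns K,dist,Rcw (cam->world), origin"""
    K=np.array([[p['fx'],0,p['cx']],[0,p['fy'],p['cy']],[0,0,1.]]);d=np.array([p['k1'],0,0,0.])
    if 'rvec' in p:
        Rm=cv2.Rodrigues(np.array(p['rvec'],float))[0];return K,d,Rm.T,-Rm.T@np.array(p['tvec'],float).ravel()
    T=np.eye(4);T[:3,:3]=R.from_euler('xyz',obs['orientation'],degrees=True).as_matrix();T[:3,3]=obs['tool_pos']
    M=T@np.array(p['mount']);return K,d,M[:3,:3],M[:3,3]
def ray(c,uv):
    n=cv2.undistortPoints(np.array([[uv]],float),c[0],c[1])[0,0];v=c[2]@np.array([n[0],n[1],1]);return c[3],v/np.linalg.norm(v)
def onz(c,uv,z):
    o,v=ray(c,uv);return o+v*(z-o[2])/v[2]
def proj(c,P):
    P=np.atleast_2d(P);return cv2.projectPoints(P,cv2.Rodrigues(c[2].T)[0],-c[2].T@c[3],c[0],c[1])[0][:,0]
def tri(rs):
    A=sum(np.eye(3)-np.outer(v,v) for o,v in rs);b=sum((np.eye(3)-np.outer(v,v))@o for o,v in rs);return np.linalg.solve(A,b)
def save(n,p):cv2.imwrite('pics/'+n,p[...,::-1])
E
python3 - <<'E'
from h import *
np.set_printoptions(precision=3,suppress=True)
o=telemetry.get_obs();print(o)
for n in['scene','top']:
    p=snapshot(n);save(n+'.png',p['frame']);c=cam(p,o);print(n,c[3],c[2][:,2])
    for q in['shed','annex_wall','lens','scraper','house','tower','driver','glue','scrap1','plate']:
        print(q,[(np.round(r['uv']),round(r['confidence'],2),onz(c,r['uv'],0.0)[:2]) for r in nets.landmark_of(p,q)][:5])
E
```

```text
pics
{'clock': 0.0, 'joint_pos': array([ 83.027,  20.592,   0.633,  -0.019, -70.135, -16.507]), 'qvel': array([-0.062, -0.038,  0.026,  0.044,  0.003,  0.044]), 'tau': array([ -0.001, -58.271,  29.306,   6.997,   0.007,  -0.   ]), 'tool_pos': array([0.269, 0.619, 0.404]), 'orientation': array([179.906,  -0.009, -23.486]), 'force': array([-0.352, -0.006, -0.836]), 'moment': array([-0.039,  0.033,  0.013]), 'gripper_force': 0.0, 'opening': 0.08775711165498355}
scene [1.243 0.471 1.258] [-0.494 -0.364 -0.789]
shed [(array([366., 282.]), 0.69, array([0.645, 0.206])), (array([342., 217.]), 0.6, array([ 0.47 , -0.014]))]
annex_wall [(array([330., 229.]), 0.77, array([ 0.542, -0.019])), (array([357., 262.]), 0.62, array([0.598, 0.138]))]
lens [(array([328., 277.]), 0.81, array([0.708, 0.089]))]
scraper [(array([393., 228.]), 0.94, array([0.401, 0.168])), (array([400., 254.]), 0.82, array([0.485, 0.245])), (array([425., 257.]), 0.52, array([0.442, 0.322]))]
house [(array([311., 204.]), 0.7, array([ 0.488, -0.148])), (array([330., 276.]), 0.69, array([0.7  , 0.093]))]
tower [(array([406., 309
[... 925 characters left out ...]
, -0.018])), (array([320., 239.]), 0.27, array([ 0.448, -0.017]))]
scraper [(array([252., 226.]), 0.71, array([0.495, 0.231])), (array([225., 241.]), 0.62, array([0.439, 0.328])), (array([267., 251.]), 0.52, array([0.404, 0.175]))]
house [(array([356., 228.]), 0.61, array([ 0.487, -0.148]))]
tower [(array([220., 182.]), 0.62, array([0.653, 0.35 ]))]
driver [(array([180., 257.]), 0.82, array([0.38, 0.49])), (array([341., 224.]), 0.19, array([ 0.501, -0.092]))]
glue [(array([450., 255.]), 0.57, array([ 0.392, -0.486]))]
scrap1 [(array([323., 234.]), 0.53, array([ 0.467, -0.026])), (array([320., 240.]), 0.45, array([ 0.443, -0.018]))]
plate [(array([338., 227.]), 0.95, array([ 0.49 , -0.083]))]
```

```bash
python3 - <<'E'
import cv2
a=cv2.imread('pics/scene.png')[130:350,240:520];b=cv2.imread('pics/top.png')[90:310,160:480]
cv2.imwrite('pics/s1.png',cv2.resize(a,(760,597),interpolation=cv2.INTER_CUBIC));cv2.imwrite('pics/t1.png',cv2.resize(b,(800,550),interpolation=cv2.INTER_CUBIC))
E
```

```text
(no output)
```

View pics/s1.png

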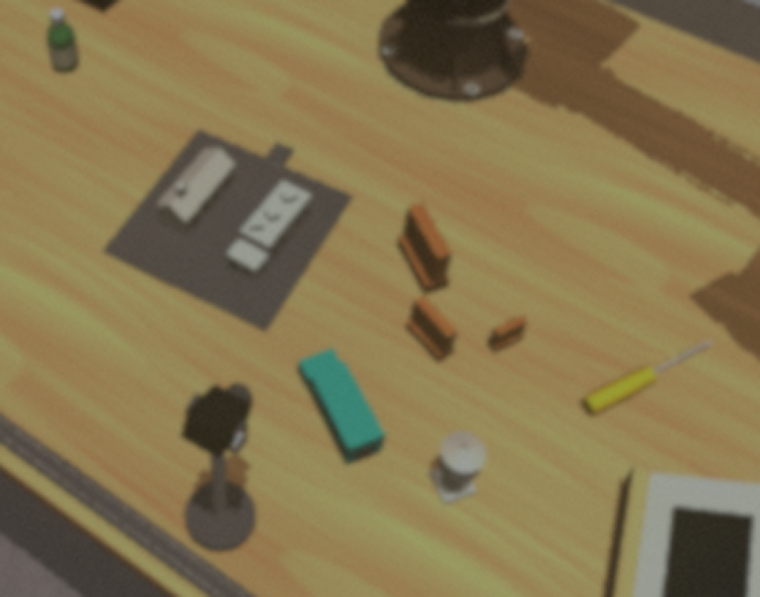

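View pics/t1.png

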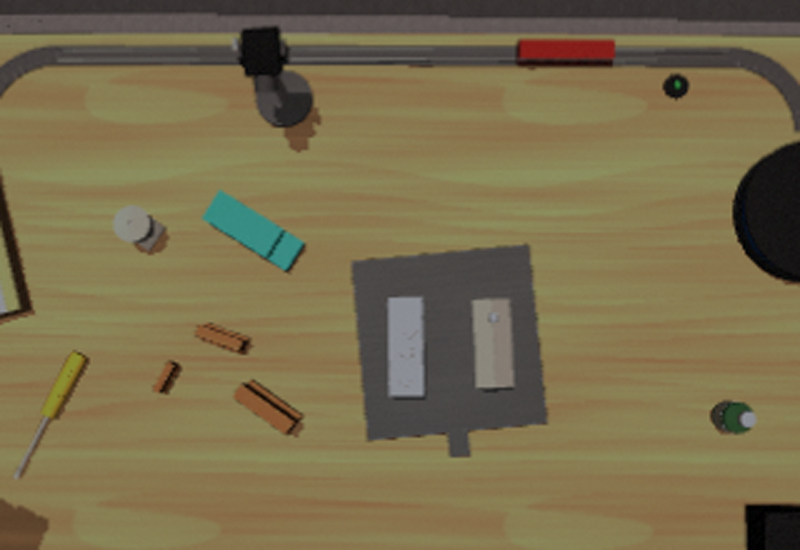

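The top crop shows three scraper-like blocks: the largest at full-image (267,251), the middle at (252,226) and the smallest at (225,241). The middle-sized one fits the description. The white shed is at (322,227) with its annex away from the robot, the turquoise decoy at (262,183), and the camera at (265,110). I'll move over the middle block and confirm it with the wrist camera.

```bash
python3 -m creep '[[[0.147,0.1,0,0,1],[0.147,0.1,0,0,1],[0.147,0.1,0,0,1],[0.147,0.1,0,0,1],[0.147,0.1,0,0,1],[0.147,0.1,0,0,1]]]' >/dev/null; python3 -m creep '[[[0.147,0.1,0,0,1],[0.147,0.1,0,0,1],[0.147,0.1,0,0,1],[0.147,0.1,0,0,1],[0.147,0.1,0,0,1],[0,0,0,0,1]]]'
python3 - <<'E'
from h import *
np.set_printoptions(precision=3,suppress=True)
o=telemetry.get_obs();p=snapshot('wrist');save('w1.png',p['frame']);c=cam(p,o);print(o['tool_pos'],o['orientation'],o['joint_pos'],c[3],c[2][:,2])
print(p['mount'])
for q in['scraper','shed','annex_wall','lens','tower']:
    print(q,[(np.round(r['uv']),round(r['confidence'],2),onz(c,r['uv'],0.0)[:2]) for r in nets.landmark_of(p,q)][:5])
E
```

```text
clock: 2.1
tool_pos: [0.4798, 0.2843, 0.4049]
orientation: [180.0, -0.0, -23.7]
force: [-0.8, 0.5, -0.6]
opening: 0.0876
gripper_force: 0.0
[0.48  0.284 0.405] [179.971  -0.026 -23.679] [ 50.776   9.527 -14.306   0.036 -66.187  15.531] [0.547 0.254 0.385] [-0.251  0.109 -0.962]
[[ 0.    -0.962 -0.274  0.074]
 [ 1.    -0.     0.001  0.001]
 [-0.001 -0.274  0.962  0.02 ]
 [ 0.     0.     0.     1.   ]]
scraper [(array([348., 143.]), 0.77, array([0.494, 0.237])), (array([432., 196.]), 0.67, array([0.395, 0.169]))]
shed [(array([575.,  55.]), 0.74, array([ 0.483, -0.029]))]
annex_wall []
lens []
tower [(array([187.,  52.]), 0.91, array([0.655, 0.36 ])), (array([626.,  28.]), 0.66, array([ 0.49 , -0.088]))]
```

View pics/w1.png

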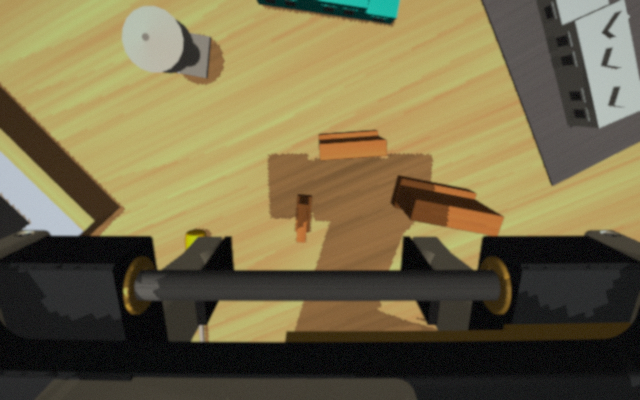

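The wrist view shows the middle block at (350,143), the big one at (445,205) and the small one at (302,215). The middle one is confirmed. Next I'll fit the scraper and shed poses from their masks.

```bash
cat >> h.py <<'E'
from scipy.optimize import minimize
SCR=[(-13,13,-33,33,0,16),(-8,8,-33,33,16,62)]
SHED=[(-70,38,-24,24,0,45),(38,70,-24,24,0,28)]
def corners(b):return np.array([[b[i],b[2+j],b[4+k]] for i in(0,1) for j in(0,1) for k in(0,1)],float)/1000
def sil(c,boxes,Rm,t,S=4):
    im=np.zeros((400*S,640*S),np.uint8)
    for b in boxes:
        P=proj(c,corners(b)@Rm.T+t)
        cv2.fillConvexPoly(im,cv2.convexHull(np.round(P*S).astype(np.int32)),1)
    return cv2.resize(im.astype(np.float32),(640,400),interpolation=cv2.INTER_AREA)
def fit(views,boxes,x0,z,step=(.01,.01,.15)):
    def cost(x):
        Rm=R.from_euler('z',x[2]).as_matrix();s=0
        for c,m in views:
            a=sil(c,boxes,Rm,np.array([x[0],x[1],z]));s+=1-np.minimum(a,m).sum()/np.maximum(a,m).sum()
        return s/len(views)
    x0=np.array(x0,float);sx=np.vstack([x0]+[x0+np.eye(3)[i]*step[i] for i in range(3)])
    r=minimize(cost,x0,method='Nelder-Mead',options=dict(initial_simplex=sx,xatol=1e-4,fatol=1e-5));return r.x,r.fun
def near(p,q,uv,d=60):
    l=[r for r in nets.masks_of(p,q) if np.hypot(*(np.array(r['uv'])-uv))<d];return l[0]['region'].astype(np.float32) if l else None
E
python3 - <<'E'
from h import *
np.set_printoptions(precision=4,suppress=True)
o=telemetry.get_obs();p=snapshot('wrist');c=cam(p,o)
m=near(p,'scraper',(350,143));x,f=fit([(c,m)],SCR,[.494,.235,np.radians(-17)],0);print('scraper',x[:2],np.degrees(x[2]),f)
vs=[]
for n,uv,us in(('top',(322,227),(252,226)),('scene',(342,217),(400,254))):
    p=snapshot(n);c=cam(p);m=near(p,'shed',uv,20);
    if m is None: print('none',n);continue
    vs.append((c,m));x,f=fit([(c,m)],SHED,[.485,-.025,0],.004);print(n,x[:2],np.degrees(x[2]),f)
    m=near(p,'scraper',us,12)
    if m is not None:x,f=fit([(c,m)],SCR,[.494,.235,np.radians(-17)],0);print(n,'scr',x[:2],np.degrees(x[2]),f)
x,f=fit(vs,SHED,[.485,-.025,0],.004);print('both',x[:2],np.degrees(x[2]),f)
E
```

```text
scraper [0.4946 0.2383] -19.517161716158967 0.0315517783164978
top [ 0.484  -0.0235] 0.2671676347060017 0.08362370729446411
top scr [0.4928 0.2276] -17.4526582717876 0.35329580307006836
none scene
both [ 0.484  -0.0235] 0.2671676347060017 0.08362370729446411
```

```bash
python3 -m creep '[[[0,0,0,0.0735,1],[0,0,0,0.0735,1],[0,0,0,0.0735,1],[0,0,0,0.0735,1],[0,0,0,0.0735,1],[0,0,0,0.0735,1],[0,0,0,0.0735,1]]]' >/dev/null; python3 -m creep '[[[0,0,0,0.0735,1],[0,0,0,0.0735,1],[0,0,0,0.0735,1],[0,0,0,0.0735,1],[0,0,0,0.0735,1],[0,0,0,0.0735,1],[0,0,0,0,1]]]'
cat > d.py <<'E'
import sys
from h import *
o=telemetry.get_obs();t=np.array([float(a) for a in sys.argv[1:4]])
Rm=R.from_euler('xyz',o['orientation'],degrees=True).as_matrix()
print('pos',np.round(o['tool_pos'],4),np.round(o['orientation'],1),'shift norm',np.round(Rm.T@(t-o['tool_pos'])/.2,3),'spin',round(((o['orientation'][2]-float(sys.argv[4])+180)%360-180)/90,3),'q',np.round(o['joint_pos'],0))
E
python3 d.py .4946 .2383 .205 -109.5
python3 - <<'E'
from h import *
o=telemetry.get_obs();p=snapshot('wrist');c=cam(p,o)
l=nets.masks_of(p,'scraper');print([(r['uv'],r['confidence'],onz(c,r['uv'],.03)) for r in l])
for r in l:
  x,f=fit([(c,r['region'].astype(np.float32))],SCR,[.494,.238,np.radians(-19)],0);print('scraper',x[:2],np.degrees(x[2]),f)
E
```

```text
clock: 3.92
tool_pos: [0.4779, 0.2885, 0.4047]
orientation: [180.0, 0.0, -109.8]
force: [-0.3, -0.3, 1.0]
opening: 0.0876
gripper_force: 0.0
pos [0.4779 0.2885 0.4047] [ 180.     0.  -109.8] shift norm [ 0.208 -0.164  0.998] spin -0.003 q [ 51.  10. -14.  -0. -66. -71.]
[([351.7, 43.8], 0.73, array([0.40031092, 0.17432384, 0.03      ])), ([283.3, 133.3], 0.62, array([0.49553513, 0.23285717, 0.03      ]))]
scraper [0.494 0.238] -19.0 1.0
scraper [0.49521743 0.23838597] -19.624158902086805 0.09163510799407959
```

```bash
python3 -m creep '[[[0.104,-0.085,0,0,1],[0.104,-0.085,0,0,1],[0,0,0.15,0,1],[0,0,0.15,0,1],[0,0,0.15,0,1],[0,0,0.15,0,1],[0,0,0.15,0,1],[0,0,0,0,1]]]' >/dev/null; python3 d.py .495 .2383 .205 -109.6
```

```text
pos [0.4944 0.2364 0.2494] [ 179.7   -0.4 -109.3] shift norm [-0.012 -0.001  0.222] spin 0.003 q [ 46.  18. -26.  -0. -46. -65.]
```

```bash
python3 -m creep '[[[-0.01,0,0.08,0,1],[0,0,0.08,0,1],[0,0,0.065,0,1],[0,0,0,0,1],[0,0,0,0,0],[0,0,0,0,0],[0,0,0,0,0],[0,0,0,0,0]]]' ; python3 -m creep '[[[0,0,0,0,0],[0,0,0,0,0],[0,0,0,0,0],[0,0,0,0,0],[0,0,0,0,0]]]'; python3 d.py .495 .2383 .205 -109.6
```

```text
clock: 5.35
tool_pos: [0.4971, 0.2401, 0.2109]
orientation: [-179.9, 0.1, -109.4]
force: [0.1, -0.1, 0.5]
opening: 0.0664
gripper_force: 0.0
clock: 5.77
tool_pos: [0.4968, 0.2398, 0.2097]
orientation: [-180.0, 0.0, -109.5]
force: [-0.7, 0.2, 0.0]
opening: 0.0333
gripper_force: 0.0
pos [0.4968 0.2398 0.2097] [-180.     0.  -109.5] shift norm [0.01  0.006 0.024] spin 0.001 q [ 46.  21. -28.   0. -41. -66.]
```

```bash
python3 -m creep '[[[0,0,0.024,0,0],[0,0,0,0,0],[0,0,0,0,0],[0,0,0,0,0],[0,0,0,0,0],[0,0,0,0,0]]]'; python3 -m creep '[[[0,0,-0.1,0,0],[0,0,-0.1,0,0],[0,0,-0.1,0,0],[0,0,-0.1,0,0],[0,0,-0.1,0,0],[0,0,-0.1,0,0],[0,0,0,0,0]]]'; python3 d.py .555 -.0235 .315 -90
python3 - <<'E'
from h import *
np.set_printoptions(precision=4,suppress=True)
o=telemetry.get_obs();p=snapshot('wrist');save('w2.png',p['frame'])
E
```

```text
clock: 6.27
tool_pos: [0.4967, 0.2397, 0.2048]
orientation: [180.0, -0.0, -109.5]
force: [-0.1, 0.0, -1.3]
opening: 0.0157
gripper_force: 30.0
clock: 6.85
tool_pos: [0.4977, 0.2404, 0.3291]
orientation: [-179.8, 0.3, -109.4]
force: [0.9, 1.1, -0.5]
opening: 0.0157
gripper_force: 30.0
pos [0.4977 0.2404 0.3291] [-179.8    0.3 -109.4] shift norm [ 1.15  -0.709  0.067] spin -0.216 q [ 46.  13. -21.   0. -56. -66.]
```

View pics/w2.png

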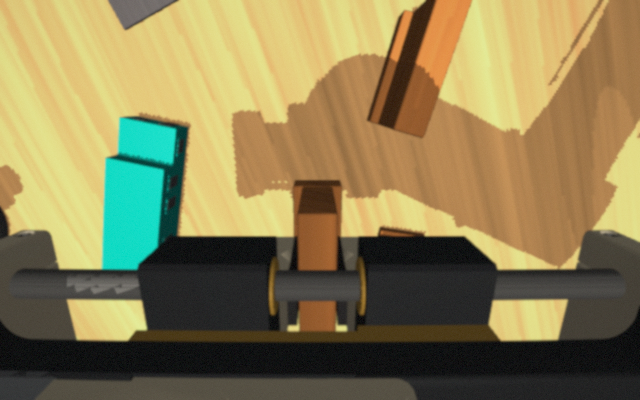

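The scraper is held, with 30 N of grip and a 15.7 mm opening. I'll turn it to the shed's axes and look at the shed from closer.

```bash
python3 -m creep '[[[0,0,0,-0.072,0],[0,0,0,-0.072,0],[0,0,0,-0.072,0],[0,0,0,0,0],[0.15,0.02,0,0,0],[0.15,0.02,0,0,0],[0.15,0.02,0,0,0],[0,0,0,0,0]]]'; python3 -m creep '[[[0.15,0.02,0,0,0],[0,0,0,0,0],[0,0,0,0,0]]]';
python3 d.py .54 -.0235 .3 -90
python3 - <<'E'
from h import *
np.set_printoptions(precision=4,suppress=True)
o=telemetry.get_obs();p=snapshot('wrist');c=cam(p,o);save('w3.png',p['frame'])
for r in nets.masks_of(p,'shed'):
  x,f=fit([(c,r['region'].astype(np.float32))],SHED,[.484,-.0235,0],.004);print('shed',r['uv'],r['confidence'],x[:2],np.degrees(x[2]),f)
for q in('scrap1','scrap2','scrap3'):
  print([(np.round(r['uv']),r['confidence'],onz(c,r['uv'],.05)[:2]) for r in nets.landmark_of(p,q)][:4])
E
```

```text
clock: 7.57
tool_pos: [0.4829, 0.1459, 0.3239]
orientation: [179.8, -0.1, -90.4]
force: [-0.1, -0.2, -2.0]
opening: 0.0158
gripper_force: 30.0
clock: 7.82
tool_pos: [0.4803, 0.1187, 0.3244]
orientation: [180.0, -0.0, -90.3]
force: [0.9, 0.3, -0.9]
opening: 0.0158
gripper_force: 30.0
pos [0.4803 0.1187 0.3244] [180.   -0.  -90.3] shift norm [ 0.709 -0.303  0.122] spin -0.004 q [ 37.   8. -28.  -0. -54. -37.]
shed [133.1, 250.6] 0.65 [ 0.484  -0.0235] 0.0 1.0
shed [302.9, 27.3] 0.62 [ 0.4842 -0.0231] 0.9209660160736854 0.10979729890823364
[(array([323.,   4.]), 0.95, array([ 0.4744, -0.0242])), (array([378.,   6.]), 0.86, array([ 0.437 , -0.0227]))]
[(array([323.,   4.]), 0.95, array([ 0.4744, -0.0242])), (array([378.,   6.]), 0.86, array([ 0.437 , -0.0227]))]
[(array([323.,   4.]), 0.95, array([ 0.4744, -0.0242])), (array([378.,   6.]), 0.86, array([ 0.437 , -0.0227]))]
```

View pics/w3.png

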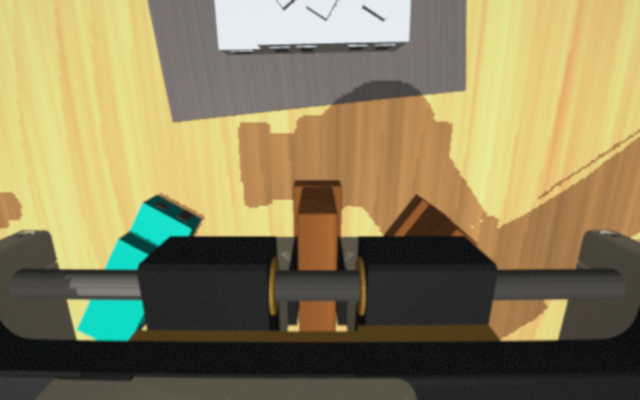

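```bash
python3 -m creep '[[[0,-0.16,0,0,0],[0,-0.155,0,0,0],[0.14,0,0,0,0],[0.14,0,0,0,0],[0.14,0,0,0,0],[0.14,0,0,0,0],[0.14,0,0,0,0],[0,0,0,0,0]]]'>/dev/null
python3 -m creep '[[[0,0,0,0,0]]]'; python3 d.py .542 -.0235 .257 -89.4
```

```text
clock: 8.82
tool_pos: [0.5437, -0.021, 0.3246]
orientation: [180.0, -0.0, -90.2]
force: [-0.1, 2.0, -1.8]
opening: 0.0156
gripper_force: 30.0
pos [ 0.5437 -0.021   0.3246] [180.   -0.  -90.2] shift norm [0.012 0.008 0.338] spin -0.008 q [ 18.  12. -22.  -0. -56. -19.]
```

```bash
python3 -m creep '[[[0.01,0,0.085,-0.008,0],[0,0,0.085,0,0],[0,0,0.085,0,0],[0,0,0.083,0,0],[0,0,0,0,0],[0,0,0,0,0]]]'; python3 d.py .542 -.0235 .257 -89.4
```

```text
clock: 9.32
tool_pos: [0.5437, -0.0214, 0.2567]
orientation: [179.9, -0.0, -89.3]
force: [0.8, -0.5, -1.1]
opening: 0.0161
gripper_force: 30.0
pos [ 0.5437 -0.0214  0.2567] [179.9  -0.  -89.3] shift norm [ 0.011  0.008 -0.001] spin 0.002 q [ 18.  17. -27.   0. -47. -18.]
```

```bash
python3 -m creep '[[[0,0.04,0,0,0],[0,0.04,0,0,0],[0,0.04,0,0,0],[0,0.04,0,0,0],[0,0.04,0,0,0],[0,0.04,0,0,0],[0,0.04,0,0,0],[0,0.04,0,0,0]]]'; python3 -m creep '[[[0,0.04,0,0,0],[0,0.04,0,0,0],[0,0.04,0,0,0],[0,0.04,0,0,0],[0,0.04,0,0,0],[0,0.04,0,0,0],[0,0.04,0,0,0],[0,0.04,0,0,0]]]';python3 -m creep '[[[0,0.02,0,0,0],[0,0,0,0,0],[0,0,0,0,0],[0,0,0,0,0]]]'
python3 d.py .542 -.0235 .257 -89.4
python3 - <<'E'
from h import *
np.set_printoptions(precision=4,suppress=True)
p=snapshot('scene');f=p['frame'][130:260,240:420];cv2.imwrite('pics/s2.png',cv2.resize(f,(800,578),interpolation=cv2.INTER_CUBIC)[...,::-1])
E
```

```text
clock: 9.98
tool_pos: [0.4788, -0.023, 0.2575]
orientation: [-180.0, 0.0, -89.3]
force: [0.2, -0.1, -0.6]
opening: 0.0156
gripper_force: 30.0
clock: 10.65
tool_pos: [0.4147, -0.0238, 0.2572]
orientation: [180.0, -0.0, -89.3]
force: [0.1, 0.3, -1.4]
opening: 0.0157
gripper_force: 30.0
clock: 10.98
tool_pos: [0.412, -0.0237, 0.2574]
orientation: [-180.0, 0.0, -89.3]
force: [-0.5, -0.8, -1.1]
opening: 0.0163
gripper_force: 30.0
pos [ 0.412  -0.0237  0.2574] [-180.     0.   -89.3] shift norm [ 0.007 -0.65   0.002] spin 0.001 q [ 24.   5. -42.   0. -43. -24.]
```

View pics/s2.png

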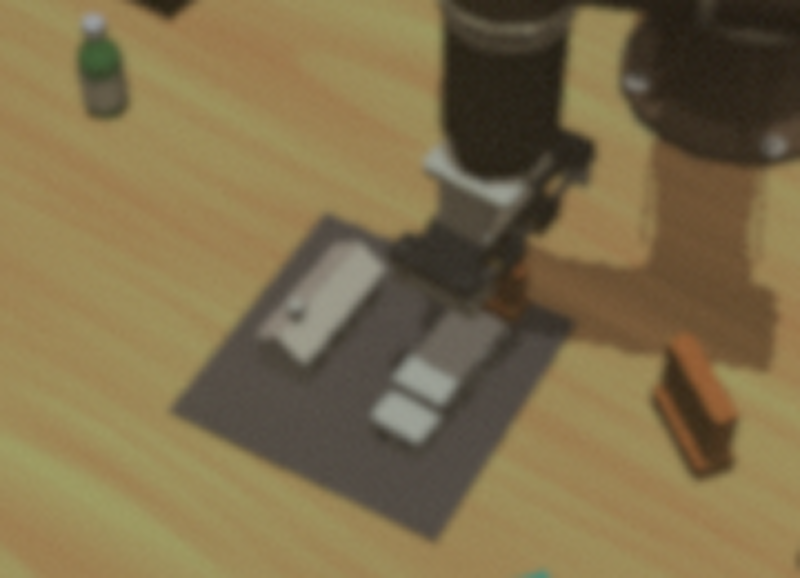

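The roof is clear; the marks that were on it are gone and the scraps should lie behind the tail under the gripper. Next I'll raise the scraper, turn it and stand it on the bench beyond the plate, where it can also serve as a pitching rest.

```bash
python3 -m creep '[[[0,-0.05,-0.15,0,0],[0,-0.1,-0.15,0,0],[0,-0.15,0,0.075,0],[0,0,0,0.075,0],[0,0,0,0.075,0],[0,0,0,0.075,0],[0,0,0,0.075,0],[0,0,0,0.075,0]]]'>/dev/null; python3 -m creep '[[[0,0,0,0.075,0],[0,0,0,0.075,0],[0,0,0,0.075,0],[0,0,0,0.075,0],[0,0,0,0.075,0],[0,0,0,0.075,0],[0,0,0,0.075,0],[0,0,0,0,0]]]'
python3 d.py .675 -.03 .3 -180
python3 - <<'E'
from h import *
np.set_printoptions(precision=4,suppress=True)
rs=[]
for n in('scene','top'):
    p=snapshot(n);c=cam(p)
    l=nets.landmark_of(p,'lens');print(n,[(np.round(r['uv'],1),r['confidence']) for r in l])
    rs.append(ray(c,l[0]['uv']))
    m=nets.masks_of(p,'lens');print([(np.round(r['uv'],1),r['confidence'],r['region'].sum()) for r in m])
    if n=='top':
        print([(q,np.round(r['uv'],1),r['confidence'],onz(c,r['uv'],.004)[:2]) for q in('scrap1',) for r in nets.landmark_of(p,q)])
x=tri(rs);print(x,[np.linalg.norm((np.eye(3)-np.outer(v,v))@(x-o)) for o,v in rs])
f=p['frame'][95:145,235:300];cv2.imwrite('pics/t2.png',cv2.resize(f,(650,500),interpolation=cv2.INTER_CUBIC)[...,::-1])
E
```

```text
clock: 12.37
tool_pos: [0.4719, -0.0231, 0.317]
orientation: [-180.0, -0.0, -177.4]
force: [0.0, -0.3, -1.8]
opening: 0.0157
gripper_force: 30.0
pos [ 0.4719 -0.0231  0.317 ] [-180.    -0.  -177.4] shift norm [-1.013 -0.081  0.085] spin 0.029 q [  21.    6.  -31.   -0.  -53. -109.]
scene [(array([331.3, 273.4]), 0.8), (array([478. , 268.3]), 0.6)]
[(array([322.6, 286.2]), 0.82, np.int64(432))]
top [(array([263.9, 124.8]), 0.96)]
[]
[]
[0.8    0.1618 0.2477] [np.float64(0.004395417138633754), np.float64(0.004395417138633692)]
```

```bash
python3 -m creep '[[[0,0,0,0.029,0],[-0.16,0.01,0,0,0],[-0.16,0.01,0,0,0],[-0.16,0.01,0,0,0],[-0.16,0.01,0,0,0],[-0.16,0.01,0,0,0],[-0.16,0.01,0,0,0],[-0.05,0,0,0,0]]]' >/dev/null;  python3 -m creep '[[[0,0,0.13,0,0],[0,0,0.13,0,0],[0,0,0.13,0,0],[0,0,0.06,0,0],[0,0,0,0,0],[0,0,0,0,0]]]';python3 d.py .675 -.03 .2055 -180
```

```text
clock: 13.88
tool_pos: [0.6737, -0.01, 0.2273]
orientation: [-180.0, -0.0, -179.6]
force: [0.7, 0.1, -0.4]
opening: 0.016
gripper_force: 30.0
pos [ 0.6737 -0.01    0.2273] [-180.    -0.  -179.6] shift norm [-0.006 -0.1    0.109] spin 0.004 q [  16.   29.  -11.    0.  -50. -105.]
```

```bash
python3 -m creep '[[[0,0,0.05,0,0],[0,0,0.04,0,0],[0,0,0.016,0,0],[0,0,0,0,0],[0,0,0,0,0]]]';python3 d.py .675 -.01 .2048 -180
```

```text
clock: 14.3
tool_pos: [0.6736, -0.01, 0.2062]
orientation: [-180.0, 0.0, -179.7]
force: [0.5, 0.7, -1.3]
opening: 0.0158
gripper_force: 30.0
pos [ 0.6736 -0.01    0.2062] [-180.     0.  -179.7] shift norm [-0.007 -0.     0.007] spin 0.004 q [  16.   30.  -12.    0.  -48. -105.]
```

```bash
python3 -m creep '[[[0,0,0.006,0,0],[0,0,0,0,0],[0,0,0,0,1],[0,0,0,0,1],[0,0,0,0,1],[0,0,0,0,1],[0,0,0,0,1],[0,0,0,0,1]]]'; python3 -m creep '[[[0,0,0,0,1],[0,0,-0.1,0,1],[0,0,-0.15,0,1],[0,0,-0.15,0,1],[0,0,-0.15,0,1],[0,0,-0.15,0,1],[0,0,0,0,1]]]'
python3 d.py .5 -.0235 .32 -180
python3 - <<'E'
from h import *
np.set_printoptions(precision=4,suppress=True)
o=telemetry.get_obs();p=snapshot('wrist');c=cam(p,o);save('w4.png',p['frame'])
for q,B,x0,z in(('shed',SHED,[.484,-.0235,0],.004),('scraper',SCR,[.6736,-.01,-1.57],0)):
  for r in nets.masks_of(p,q):
    x,f=fit([(c,r['region'].astype(np.float32))],B,x0,z);print(q,r['uv'],r['confidence'],x[:2],np.degrees(x[2]),f)
E
```

```text
clock: 14.97
tool_pos: [0.6736, -0.01, 0.205]
orientation: [180.0, 0.0, -179.7]
force: [-0.8, -1.0, -0.1]
opening: 0.0502
gripper_force: 0.0
clock: 15.55
tool_pos: [0.6751, -0.0099, 0.3524]
orientation: [180.0, 0.6, -179.6]
force: [1.2, -0.1, 1.6]
opening: 0.0874
gripper_force: 0.0
pos [ 0.6751 -0.0099  0.3524] [ 180.     0.6 -179.6] shift norm [ 0.878 -0.062  0.153] spin 0.004 q [  16.   22.   -4.    0.  -63. -105.]
shed [306.0, 21.5] 0.94 [ 0.4848 -0.0224] 0.5366149289657107 0.013991773128509521
shed [540.9, 152.3] 0.57 [ 0.484  -0.0235] 0.0 1.0
scraper [316.7, 179.1] 0.69 [ 0.6741 -0.0107] -89.8095151742465 0.07790052890777588
```

View pics/w4.png

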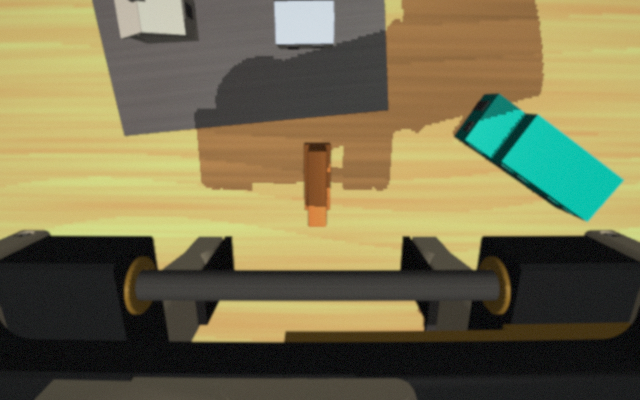

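The scraper stands free at (316,180), and the shed fit is good. The shed grip comes next.

```bash
python3 -m creep '[[[0.16,-0.009,0,0,1],[0.16,-0.009,0,0,1],[0.16,-0.009,0,0,1],[0.16,-0.009,0,0,1],[0.16,-0.009,0,0,1],[0.1,-0.009,0,0,1],[0,0,0,0,1],[0,0,0,0,1]]]' >/dev/null
python3 d.py .49 -.0224 .191 -179.5
python3 - <<'E'
from h import *
np.set_printoptions(precision=4,suppress=True)
o=telemetry.get_obs();p=snapshot('wrist');c=cam(p,o);cv2.imwrite('pics/w5.png',p['frame'][...,::-1])
for r in nets.masks_of(p,'shed'):
    x,f=fit([(c,r['region'].astype(np.float32))],SHED,[.484,-.0235,0],.004);print(r['uv'],r['confidence'],x[:2],np.degrees(x[2]),f)
print([(np.round(r['uv']),r['confidence'],onz(c,r['uv'],.004)[:2]) for r in nets.landmark_of(p,'scrap1')][:5])
E
```

```text
pos [ 0.4926 -0.022   0.3444] [-180.    -0.  -179.7] shift norm [ 0.012 -0.002  0.767] spin -0.002 q [  20.    6.  -27.   -0.  -57. -110.]
[315.4, 173.2] 0.78 [ 0.4846 -0.0231] 0.8929303082901228 0.015382349491119385
[(array([322.,  88.]), 0.78, array([ 0.403 , -0.0185])), (array([303.,  70.]), 0.74, array([ 0.3877, -0.0362])), (array([294.,  88.]), 0.51, array([ 0.4027, -0.045 ]))]
```

View pics/w5.png

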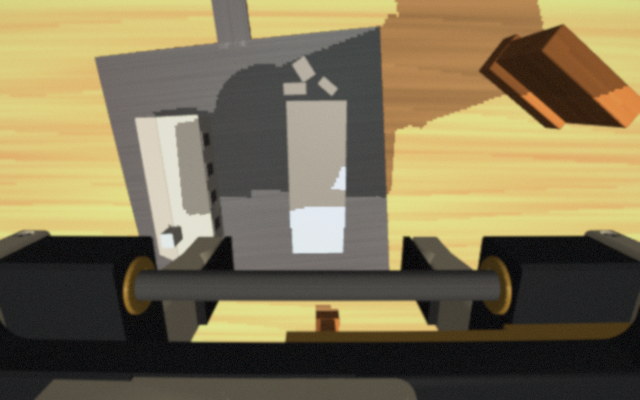

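All three scraps lie on the plate behind the tail, at (303,70), (293,88) and (327,87). The roof and annex are bare. I'll descend and grip.

```bash
python3 -m creep '[[[0.012,0,0.12,-0.004,1],[0,0,0.12,0,1],[0,0,0.12,0,1],[0,0,0.12,0,1],[0,0,0.1,0,1],[0,0,0.06,0,1],[0,0,0,0,1],[0,0,0,0,1]]]' ; python3 d.py .49 -.0228 .191 -179.3
```

```text
clock: 17.18
tool_pos: [0.4917, -0.0218, 0.2159]
orientation: [-179.9, -0.1, -179.3]
force: [0.3, -0.1, 1.0]
opening: 0.0876
gripper_force: 0.0
pos [ 0.4917 -0.0218  0.2159] [-1.799e+02 -1.000e-01 -1.793e+02] shift norm [ 0.008 -0.005  0.124] spin -0.0 q [  20.   16.  -35.    0.  -39. -110.]
```

```bash
python3 -m creep '[[[0.005,0.005,0.07,0,1],[0,0,0.05,0,1],[0,0,0,0,1],[0,0,0,0,0],[0,0,0,0,0],[0,0,0,0,0],[0,0,0,0,0],[0,0,0,0,0]]]'; python3 -m creep '[[[0,0,0,0,0],[0,0,0,0,0],[0,0,0,0,0],[0,0,0,0,0],[0,0,0,0,0]]]'; python3 d.py .49 -.0228 .30 -179.3
```

```text
clock: 17.85
tool_pos: [0.4904, -0.0208, 0.1934]
orientation: [180.0, 0.1, -179.3]
force: [0.7, 0.2, 0.3]
opening: 0.0599
gripper_force: 0.0
clock: 18.27
tool_pos: [0.4903, -0.0209, 0.1931]
orientation: [-180.0, 0.0, -179.3]
force: [-2.0, -1.6, 6.2]
opening: 0.0478
gripper_force: 30.0
pos [ 0.4903 -0.0209  0.1931] [-180.     0.  -179.3] shift norm [ 0.001 -0.01  -0.534] spin -0.0 q [  21.   18.  -37.    0.  -35. -110.]
```

The shed is gripped at 30 N with a 47.8 mm opening. I'll lift it, then swing the wrist camera past the inspection camera to measure its yaw and tilt.

```bash
python3 -m creep '[[[0,0,-0.1,0,0],[0,0,-0.15,0,0],[0,0,-0.15,0,0],[0,0,-0.15,0,0],[0,0,-0.2,0,0],[0,0,-0.2,0,0],[0,0,-0.2,0,0],[0,0,-0.1,0,0]]]'; python3 -m creep '[[[-0.1,-0.15,0,0,0],[-0.1,-0.15,0,-0.07,0],[0,-0.15,0,-0.07,0],[0,-0.15,0,-0.07,0],[0,-0.1,0,-0.07,0],[0,-0.1,0,-0.07,0],[0,0,0,-0.07,0],[0,0,0,-0.07,0]]]';python3 -m creep '[[[0,0,0,-0.07,0],[0,0,0,-0.07,0],[0,0,0,-0.07,0],[0,0,0,-0.07,0],[0,0,0,-0.07,0],[0,0,0,-0.07,0],[0,0,0,-0.07,0],[0,0,0,0,0]]]';  python3 d.py .74 .31 .43 -90
```

```text
clock: 18.93
tool_pos: [0.4904, -0.0209, 0.4477]
orientation: [179.9, 0.3, -179.3]
force: [1.6, -0.2, -1.1]
opening: 0.048
gripper_force: 30.0
clock: 19.6
tool_pos: [0.557, -0.1772, 0.4413]
orientation: [179.9, -0.1, -135.0]
force: [-0.8, 1.1, -1.9]
opening: 0.0479
gripper_force: 30.0
clock: 20.27
tool_pos: [0.5567, -0.176, 0.4419]
orientation: [179.9, 0.0, -90.8]
force: [-0.3, -0.2, -3.0]
opening: 0.0481
gripper_force: 30.0
pos [ 0.5567 -0.176   0.4419] [179.9   0.  -90.8] shift norm [-2.443 -0.881  0.06 ] spin -0.009 q [  2.  11.  -8.  -0. -71.  -2.]
```

```bash
python3 -m creep '[[[-0.2,0,0,0,0],[-0.2,0,0,0,0],[-0.2,0,0,0,0],[-0.2,0,0,0,0],[-0.2,0,0,0,0],[-0.2,0,0,0,0],[-0.2,0,0,0,0],[-0.2,0,0,0,0]]]'>/dev/null; python3 -m creep '[[[-0.2,0,0,0,0],[-0.2,0,0,0,0],[-0.2,0,0,0,0],[-0.2,0,0,0,0],[0,0,0,0,0]]]';python3 -m creep '[[[0,-0.15,0,0,0],[0,-0.15,0,0,0],[0,-0.15,0,0,0],[0,-0.15,0,0,0],[0,-0.15,0,0,0],[0,-0.1,0,0,0],[0,0,0,0,0],[0,0,0,0,0]]]';  python3 d.py .74 .31 .43 -90
cat > lens.py <<'E'
from h import *
import sys
np.set_printoptions(precision=4,suppress=True)
o=telemetry.get_obs();p=snapshot('wrist');c=cam(p,o);cv2.imwrite(sys.argv[1],p['frame'][...,::-1]);np.savez(sys.argv[1]+'.npz',K=c[0],d=c[1],R=c[2],o=c[3])
print(o['tool_pos'],c[3],p['fx'])
print([(np.round(r['uv'],1),r['confidence']) for r in nets.landmark_of(p,'lens')])
for r in nets.masks_of(p,'lens')[:2]:
  ys,xs=np.nonzero(r['region']);print(r['confidence'],len(xs),xs.min(),xs.max(),ys.min(),ys.max())
print('pred',proj(c,[[.8,.162,.247],[.86,.162,.27]]))
E
python3 lens.py pics/l1.png
```

```text
clock: 21.35
tool_pos: [0.5659, 0.31, 0.441]
orientation: [179.9, 0.0, -91.1]
force: [-0.0, -0.3, -2.3]
opening: 0.048
gripper_force: 30.0
clock: 22.02
tool_pos: [0.7372, 0.3002, 0.44]
orientation: [179.8, -0.1, -91.4]
force: [-0.2, -0.5, -2.1]
opening: 0.0478
gripper_force: 30.0
pos [0.7372 0.3002 0.44  ] [ 1.798e+02 -1.000e-01 -9.140e+01] shift norm [-0.049 -0.013  0.05 ] spin -0.015 q [ 36.  32.  23.  -0. -81. -37.]
[0.7372 0.3002 0.44  ] [0.7349 0.2252 0.4205] 331.57120461093746
[]
pred [[171.4309 -31.5022]
 [  2.3964 -45.2617]]
```

```bash
python3 -m creep '[[[0,0,-0.15,0,0],[0.1,0,-0.1,0,0],[0.15,0,0,0,0],[0,0,0,0,0],[0,0,0,0,0]]]';python3 lens.py pics/l1.png;python3 -m creep '[[[0.1,0,0,0,0],[0.1,0.1,0,0,0],[0,0.1,0,0,0],[0,0,0,0,0],[0,0,0,0,0]]]';python3 lens.py pics/l2.png
```

```text
clock: 22.58
tool_pos: [0.7342, 0.2491, 0.495]
orientation: [-179.9, 0.1, -91.2]
force: [0.3, 0.3, -3.0]
opening: 0.0481
gripper_force: 30.0
[0.7342 0.2491 0.495 ] [0.7322 0.1742 0.4752] 331.57120461093746
[(array([217.1,  78. ]), 0.9)]
0.62 9701 76 221 39 138
pred [[214.2084  88.0173]
 [103.3031  89.4031]]
clock: 23.15
tool_pos: [0.6936, 0.2115, 0.4936]
orientation: [-180.0, 0.0, -91.1]
force: [1.0, 0.7, -2.5]
opening: 0.0479
gripper_force: 30.0
[0.6936 0.2115 0.4936] [0.6917 0.1365 0.474 ] 331.57120461093746
[(array([167.1, 135.6]), 0.7)]
0.83 9099 22 168 104 196
pred [[160.1757 147.0848]
 [ 50.0153 153.953 ]]
```

```bash
python3 - <<'E'
from h import *
np.set_printoptions(precision=4,suppress=True)
cs=[]
for n in(1,2):
    z=np.load(f'pics/l{n}.png.npz');cs.append((z['K'],z['d'],z['R'],z['o']))
print(tri([ray(cs[0],(217.1,78)),ray(cs[1],(167.1,135.6))]))
a=cv2.imread('pics/l1.png')[10:160,50:250];b=cv2.imread('pics/l2.png')[70:220,0:200]
ims=[cv2.resize(i,(800,600),interpolation=cv2.INTER_CUBIC) for i in(a,b)]
cv2.imwrite('pics/l1c.png',ims[0]);cv2.imwrite('pics/l2c.png',ims[1])
E
```

```text
[0.8012 0.1551 0.2323]
```

View pics/l1c.png

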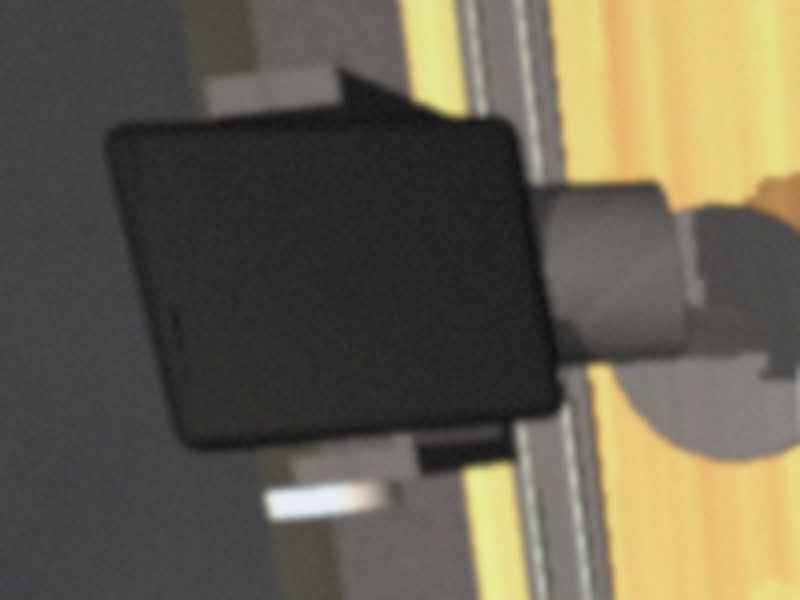

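View pics/l2c.png

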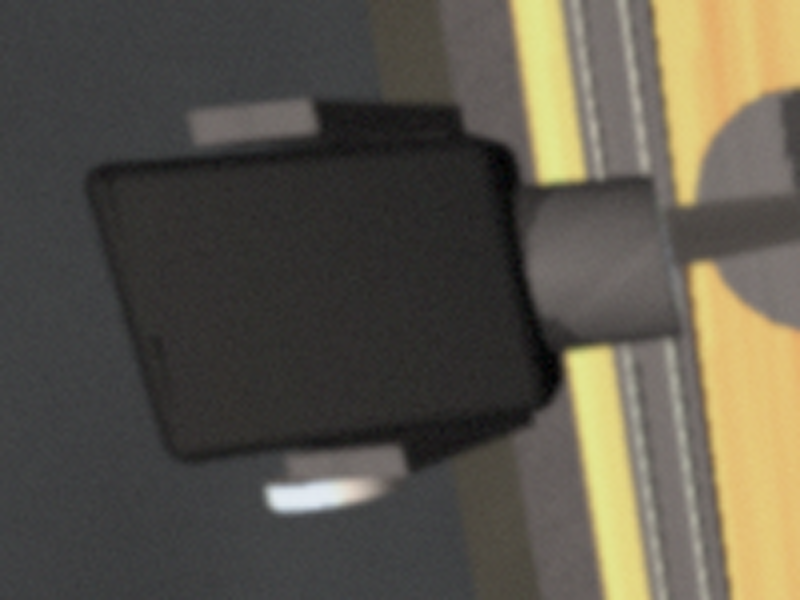

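The crops show the camera head's top face at crop (112,128)-(557,410) and (92,172)-(535,408), with the lens barrel's front at about x=680 in both. Next I'll fit the lens pose to these corners, using the known 22–78 mm body extent.

```bash
python3 - <<'E'
from h import *
from scipy.optimize import least_squares
np.set_printoptions(precision=4,suppress=True)
cs=[]
for n in(1,2):
    z=np.load(f'pics/l{n}.png.npz');cs.append((z['K'],z['d'],z['R'],z['o']))
M=[np.array([[112,128],[505,123],[550,410],[190,447]])/4+[50,10],np.array([[92,172],[492,150],[540,405],[178,457]])/4+[0,70]]
L=[(217.1,78),(167.1,135.6)]
# barrel front mid: between silhouette ends
def pose(x):
    # lens axes: x axis = away from robot and up by tilt; yaw psi
    return R.from_euler('ZY',[x[3],-x[4]]).as_matrix(),x[:3]
def res(x,full=False):
    Rm,t=pose(x);w,T=x[5],x[6];r=[]
    # A,B are far-image-top => side -y world ; D,C other
    P=np.array([[.078,-w,T],[.022,-w,T],[.022,w,T],[.078,w,T],[0,0,0]])@Rm.T+t
    for c,m,l in zip(cs,M,L):
        q=proj(c,P);r+=list((q[:4]-m).ravel())+list((q[4]-l).ravel()*.5)
    return np.array(r+[(w-.022)/.02,(T-.02)/.02])
for t0 in(.25,.5):
    s=least_squares(res,[.80,.155,.235,0,t0,.022,.02],loss='soft_l1');print(s.x,np.degrees(s.x[3:5]),s.cost);print(np.round(s.fun,1))
J=s.jac;print('sd(1px)',np.sqrt(np.diag(np.linalg.inv(J.T@J)))*[1e3]*1)
E
```

```text
[0.8008 0.1548 0.2323 0.0544 0.2796 0.0221 0.014 ] [ 3.1143 16.0177] 10.822101690795444
[-1.2  3.2  0.5  0.2  1.5  1.1 -2.5 -0.1  0.6  0.1  1.  -0.2 -1.4 -2.5
  1.1  0.3 -0.3 -1.9 -0.1 -0.5  0.  -0.3]
[0.8008 0.1548 0.2323 0.0544 0.2796 0.0221 0.014 ] [ 3.1143 16.0181] 10.822101688291404
[-1.2  3.2  0.5  0.2  1.5  1.1 -2.5 -0.1  0.6  0.1  1.  -0.2 -1.4 -2.5
  1.1  0.3 -0.3 -1.9 -0.1 -0.5  0.  -0.3]
sd(1px) [ 2.8142  0.4649  8.0002  8.939  42.6096  0.3555  7.5418]
```

```bash
python3 -m creep '[[[0,0.18,0,0,0],[0,0.18,0,0,0],[0.2,0,0,0,0],[0.2,0,0,0,0],[0.2,0,0,0,0],[0.2,0,0,0,0],[0.2,0,0,0,0],[0.2,0,0,0,0]]]'>/dev/null; python3 -m creep '[[[0,0,0,-0.0725,0],[0,0,0,-0.0725,0],[0,0,0,-0.0725,0],[0,0,0,-0.0725,0],[0,0,0,-0.0725,0],[0,0,0,-0.0725,0],[0,0,0,-0.0725,0]]]'>/dev/null;python3 -m creep '[[[0,0,0,-0.0725,0],[0,0,0,-0.0725,0],[0,0,0,-0.0725,0],[0,0,0,-0.0725,0],[0,0,0,-0.0725,0],[0,0,0,-0.0725,0],[0,0,0,-0.0725,0],[0,0,0,0,0]]]'; python3 d.py .76 -.04 .45 0
```

```text
clock: 25.22
tool_pos: [0.6185, -0.027, 0.4923]
orientation: [180.0, 0.1, 0.5]
force: [-0.6, -0.3, -2.4]
opening: 0.0481
gripper_force: 30.0
pos [ 0.6185 -0.027   0.4923] [1.8e+02 1.0e-01 5.0e-01] shift norm [0.707 0.072 0.211] spin 0.006 q [ 16.  13.   1.  -0. -78.  75.]
```

```bash
python3 -m creep '[[[0.14,0,0.05,0,0],[0.14,0,0.05,0,0],[0.14,0,0.05,0,0],[0.14,0,0.05,0,0],[0.12,0.04,0,0,0],[0,0.04,0,0,0],[0,0,0,0,0],[0,0,0,0,0]]]';python3 lens.py pics/l3.png
python3 - <<'E'
import cv2,numpy as np
im=cv2.cvtColor(cv2.imread('pics/l3.png'),cv2.COLOR_BGR2GRAY)
im=cv2.GaussianBlur(im,(5,5),0)
print(im[0:240:10,0:330:10])
E
```

```text
clock: 25.88
tool_pos: [0.7541, -0.043, 0.4519]
orientation: [180.0, 0.1, 0.1]
force: [0.6, 0.1, -2.5]
opening: 0.0481
gripper_force: 30.0
[ 0.7541 -0.043   0.4519] [ 0.8278 -0.0438  0.4322] 331.57120461093746
[]
0.7 1346 0 25 86 157
0.27 24226 251 382 100 331
pred [[ -38.7215  157.105 ]
 [-119.552    38.6609]]
[[120 119 124 122 130 132 137 140 147 150 156 159 165 169 171 171 173 172
  174 174 174 174 174 174 174 175 175 176 175 176 176 175 175]
 [165 164 166 167 167 168 168 169 169 170 170 171 172 172 172 171 171 172
  172 171 175 174 174 174 174 174 174 174 174 174 174 174 174]
 [112 107 100  98  97  94  94  95  96  98 103 108 111 114 116 121 124 127
  130 133 135 138 137 138 138 138 131 132 132 132 134 137 137]
 [ 87  87  86  85  86  86  87  88  89  90  91  92  93  95  95  97  97  97
   97  98  99 101 100 102 103 103 103 103 104 103 103 103 102]
 [121 116 112 109 105 100  91  88  88  87  87  87  89  91  98  99  98  98
   99  99 100 100  99  99  98  98  98  99  99  98  99  98  99]
 [ 18  37  95 153 158 158 159 159 159 159 160 159 164 164 160 159 167 169
  171 170 169 171 169 170 16
[... 1801 characters left out ...]
3 204 203 203]
 [168 168 168 169 170 171 171 173 174 175 176 177 178 178 179 179 179 179
  179 179 179 179 178 178 178 177 203 203 203 203 203 203 203]
 [165 165 166 167 169 170 172 173 173 176 145  99 177 174 170 168 168 168
  169 169 168 169 166 159 124 106 203 203 203 203 203 203 203]
 [176 176 176 177 177 177 178 178 178  89  52  30  36 117 174 173 174 173
  155 133 113 111 111 111 111 112 203 204 203 203 203 203 203]
 [169 171 175 133 166 170 170 171 157 129 129  73  51  37  38 154 176 116
  113 113 108 109 108 106 107 110 190 203 203 203 203 203 202]
 [175 176 145 102  94  85 175 175 128 129 130 131 131  58  44  27  40 102
  109 109 109 109 109 109 109 110 142 143 142 142 141 141 141]]
```

```bash
python3 -m creep '[[[0,-0.15,0,0,0],[0,-0.15,0,0,0],[0,-0.15,0,0,0],[0,0,0,0,0],[0,0,0,0,0]]]';python3 lens.py pics/l4.png
python3 - <<'E'
import cv2,numpy as np
im=cv2.cvtColor(cv2.imread('pics/l4.png'),cv2.COLOR_BGR2GRAY)
im=cv2.GaussianBlur(im,(3,3),0)
for r in im[0:184:5,0:200:5]: print(''.join('#' if v<28 else '+' if v<48 else 'o' if v<75 else '-' if v<115 else '.' for v in r))
print(im[20:180:8,10:190:7])
E
```

```text
clock: 26.45
tool_pos: [0.7528, 0.0496, 0.4539]
orientation: [-180.0, -0.1, 0.4]
force: [-0.1, -1.0, -3.1]
opening: 0.048
gripper_force: 30.0
[0.7528 0.0496 0.4539] [0.8265 0.0493 0.4344] 331.57120461093746
[(array([148.1, 145.4]), 0.72), (array([314.6, 235.6]), 0.44)]
0.96 15808 21 177 0 158
pred [[119.1311 153.0696]
 [ 72.0442  29.8874]]
...............-o############+..........
...........-+#################..........
........-#####################-.........
.....-+########################.........
-----##########################.........
-----+#########################o--------
-----.##########################--------
-----.o######################--#........
-----..######################--+#+------
....-..+#####################--+###+-...
.......-#####################--o#####...
........o####################o--#####-..
........-####################+--#####o..
........-o####################--#####+..
........--####################--+#####-.
.........-o###################--+#####oo
.........--###########################oo
.........--+#######################+oooo
............o#######
[... 2239 characters left out ...]
28  37  38
   36  34  34  27  72 182 183 183]
 [168 169 170 171 171 172 171 172 173 174 173 174 175 175 173  80  86  86
   80  71  61  43  27 180 184 184]
 [176 176 177 176 178 179 180 180 180 181 181 182 183 184 184 120  84  85
   83  77  65  50  31 135 188 187]
 [177 178 180 180 181 181 182 183 184 184 185 186 187 187 188 187  81  88
   82  79  69  56  83 191 192 192]
 [183 183 183 184 185 185 185 185 185 185 186 187 187 187 189 188 175  94
   89  98 141 189 193 192 193 193]
 [188 190 190 191 190 190 190 191 191 192 192 192 193 194 194 194 195 194
  195 195 195 195 196 195 196 192]
 [195 197 197 198 198 199 199 200 201 202 202 202 201 202 202 203 203 202
  200 193 189 190 191 190 191 190]]
```

```bash
cat > lf.py <<'E'
from h import *
from scipy.optimize import least_squares
np.set_printoptions(precision=4,suppress=True)
im=cv2.GaussianBlur(cv2.cvtColor(cv2.imread('pics/l4.png'),cv2.COLOR_BGR2GRAY),(3,3),0).astype(float)
def cross(v,i0,d,th,up):  # first crossing going d from i0
    i=i0
    while 0<=i+d<len(v):
        a,b=v[i],v[i+d]
        if (up and a<th<=b) or(not up and a>=th>b): return i+d*(th-a)/(b-a)
        i+=d
    return np.nan
left=np.array([(cross(im[r],95,-1,50,1),r) for r in range(28,116)])
right=np.array([(cross(im[r],95,1,15,0),r) for r in range(12,112)])
front=np.array([(c,cross(im[:,c],95,1,60,1)) for c in range(86,104)])
rear=np.array([(c,cross(im[:,c],40,-1,60,1)) for c in range(32,66)])
def line(p):
    p=p[~np.isnan(p).any(1)].astype(np.float32);v=cv2.fitLine(p,cv2.DIST_HUBER,0,.01,.01).ravel()
    n=np.array([-v[1],v[0]]);d=(p-v[2:])@n;print(len(p),'resid',np.abs(d).mean(),'dir',v[:2]);return n,n@v[2:]
def X(a,b):return np.linalg.solve(np.array([a[0],b[0]]),[a[1],b[1]])
l,r,f,b=map(line,(left,right,front,rear))
D,C,B,A=X(l,b),X(l,f),X(r,f),X(r,b);print('A,B,C,D',A,B,C,D)
cs=[]
for n in(1,2,4):
    z=np.load(f'pics/l{n}.png.npz');cs.append((z['K'],z['d'],z['R'],z['o']))
M=[np.array([[112,128],[505,123],[550,410],[190,447]])/4+[50,10],np.array([[92,172],[492,150],[540,405],[178,457]])/4+[0,70],np.array([A,B,C,D])]
L=[(217.1,78),(167.1,135.6),(148.1,145.4)];W=[.5,.5,1]
def res(x,use=(0,1,2)):
    Rm=R.from_euler('ZY',[x[3],-x[4]]).as_matrix();w,T=x[5],x[6];r=[]
    P=np.array([[.078,-w,T],[.022,-w,T],[.022,w,T],[.078,w,T],[0,0,0]])@Rm.T+x[:3]
    for i in use:
        q=proj(cs[i],P);r+=list(((q[:4]-M[i])*W[i]).ravel())+list((q[4]-L[i])*.5)
    return np.array(r+[(w-.022)/.02,(T-.02)/.02])
for use in((0,1,2),(2,),(0,2),(1,2)):
    s=least_squares(res,[.80,.155,.235,0,.35,.022,.02],args=(use,));print(use,s.x,np.degrees(s.x[3:5]),s.cost);print(np.round(s.fun,1))
E
python3 lf.py
```

```text
88 resid 0.6884152 dir [0.4925 0.8703]
100 resid 0.34377939 dir [0.3567 0.9342]
18 resid 0.053244 dir [ 0.9969 -0.0793]
34 resid 0.02552996 dir [ 0.9531 -0.3027]
A,B,C,D [108.656  -11.3117] [159.0292 120.6302] [ 80.6413 126.8641] [18.6305 17.2797]
(0, 1, 2) [0.8026 0.1528 0.2301 0.1318 0.3312 0.0218 0.0187] [ 7.5496 18.9741] 88.66210029174829
[-3.1  4.1 -1.4 -0.7  1.7 -0.6 -0.9  2.3 -0.3 -1.2 -2.5  3.1 -2.7 -1.5
  1.  -0.5 -0.4  2.  -0.8 -2.   1.9  8.2 -0.7 -3.   0.   1.7  0.1 -4.4
  0.3 -0.1 -0.  -0.1]
(2,) [0.8014 0.15   0.234  0.1732 0.2766 0.0218 0.0189] [ 9.924  15.8493] 35.82557440574301
[ 0.1  4.2 -0.1 -4.7  0.2  3.8 -0.6 -3.9  1.2  1.2 -0.  -0.1]
(0, 2) [0.8024 0.152  0.2309 0.1452 0.3177 0.0218 0.0192] [ 8.3186 18.2031] 68.03387081584131
[-3.6  4.2 -2.1 -1.4  1.5 -1.1 -0.9  2.4 -0.4 -1.9  1.1  6.8 -0.4 -3.6
  0.1  2.4 -0.5 -4.2  0.7  0.1 -0.  -0. ]
(1, 2) [0.8022 0.1524 0.2309 0.1489 0.3089 0.0218 0.0186] [ 8.5327 17.7008] 65.64181009977497
[-2.3  3.8 -3.3 -1.7  1.1 -0.5  0.2  2.5 -0.9 -2.3  1.   6.8 -0.8 -4.1
 -0.1  2.2 -0.  -4.   0.4  0.2 -0.  -0.1]
```

```bash
cat >> lf.py <<'E'
print('--- undistorted'); 
c=cs[2];print('k1',c[1])
def und(p):
    p=p[~np.isnan(p).any(1)];return cv2.undistortPoints(p[:,None].astype(float),c[0],c[1])[:,0]*331.57
L4=[line(und(p)) for p in(left,right,front,rear)]
def resl(x):
    # point-on-line distances using undistorted model lines, view 4; views 1,2 corners
    Rm=R.from_euler('ZY',[x[3],-x[4]]).as_matrix();w,T=x[5],x[6]
    P=np.array([[.078,-w,T],[.022,-w,T],[.022,w,T],[.078,w,T],[0,0,0]])@Rm.T+x[:3]
    q=(P-c[3])@c[2];q=q[:,:2]/q[:,2:]*331.57
    r=[]
    for (n,d),(i,j) in zip(L4,((2,3),(0,1),(1,2),(0,3))): r+=[q[i]@n-d,q[j]@n-d]
    l=und(np.array([L[2]]))[0];r+=list((q[4]-l)*.5)
    return np.array(r+list(res(x,(0,1))*x12))
for x12 in(0.05,.5,1):
    s=least_squares(resl,[.80,.155,.235,0,.35,.022,.02]);print(x12,s.x,np.degrees(s.x[3:5]),s.cost);print(np.round(s.fun,1))
E
python3 lf.py | sed -n '/und/,$p'
```

```text
--- undistorted
k1 [-0.0277  0.      0.      0.    ]
88 resid 0.6960973 dir [0.5118 0.8591]
100 resid 0.35404694 dir [0.3681 0.9298]
18 resid 0.054625507 dir [ 0.9976 -0.0689]
34 resid 0.02593458 dir [ 0.9618 -0.2737]
0.05 [0.8015 0.15   0.234  0.1725 0.288  0.0216 0.0183] [ 9.8818 16.4996] 41.667870111755974
[ 1.  -1.4  2.2 -1.5 -4.7  3.8  4.2 -3.9  1.2  1.1 -0.2  0.2 -0.2 -0.1
  0.1 -0.1 -0.   0.1 -0.  -0.2 -0.2  0.2 -0.2 -0.1  0.  -0.1 -0.   0.1
 -0.1 -0.2 -0.  -0. ]
0.5 [0.802  0.1515 0.2318 0.1591 0.3034 0.0217 0.0186] [ 9.1162 17.3814] 58.82655317025011
[ 1.1 -1.5  2.1 -1.1 -4.5  2.9  5.8 -3.9  0.8  0.5 -1.8  2.5 -1.2 -0.8
  0.8 -0.7 -0.2  1.4 -0.2 -1.2 -1.4  1.9 -1.9 -1.1  0.4 -0.5  0.   1.2
 -0.6 -1.4 -0.  -0. ]
1 [0.8025 0.1527 0.2302 0.1343 0.3324 0.0217 0.0185] [ 7.6959 19.0455] 94.51377106382404
[ 0.8 -2.   1.5 -0.6 -3.3  1.9  8.4 -4.3  0.4 -0.1 -3.1  4.2 -1.5 -0.7
  1.7 -0.7 -0.8  2.4 -0.3 -1.3 -2.4  3.2 -2.7 -1.6  1.1 -0.5 -0.3  2.1
 -0.9 -2.  -0.  -0.1]
```

```bash
cat >> lf.py <<'E'
print('=== no rear')
g=resl
def res2(x):
    r=g(x).copy();r[6:8]=0;return r
for x12 in(.3,1,2):
    s=least_squares(res2,[.80,.155,.235,0,.35,.022,.02],loss='soft_l1');print(x12,s.x,np.degrees(s.x[3:5]),s.cost);print(np.round(s.fun,1))
print('per-row left',np.round(left[::6].ravel(),1).reshape(-1,2).T);print(np.round(right[::8],1).T);print(np.round(rear[::4],1).T)
E
python3 lf.py | sed -n '/===/,$p'
```

```text
=== no rear
0.3 [0.803  0.1549 0.2292 0.0738 0.431  0.0222 0.0153] [ 4.2262 24.693 ] 2.376048328751323
[ 0.2 -0.5  0.4 -0.7  0.2  0.3  0.   0.  -1.1 -0.6 -0.6  0.3  0.3  0.
  0.6  0.2 -0.5  0.4 -0.1  0.1 -0.6  0.2 -0.  -0.3  0.6  0.1 -0.4  0.4
 -0.2 -0.2  0.  -0.1]
1 [0.8028 0.1549 0.2291 0.0688 0.4358 0.0221 0.0152] [ 3.9416 24.9711] 10.772263783215333
[-0.2 -1.1  0.2 -0.7  0.9  0.5  0.   0.  -1.  -0.4 -1.7  0.9  1.3  0.2
  2.3  0.6 -1.4  0.8 -0.1  0.4 -1.6  0.6  0.3 -1.1  2.   0.3 -1.3  1.1
 -0.5 -0.6  0.  -0.2]
2 [0.8026 0.1548 0.2288 0.0648 0.4276 0.0219 0.0158] [ 3.7143 24.5019] 25.547781257480345
[-0.5 -2.7 -0.4 -0.4  1.6  0.9  0.   0.  -0.7 -0.3 -2.9  1.5  3.1  0.3
  4.6  0.6 -2.9  0.6  0.2  0.6 -2.8  0.9  1.  -2.3  4.   0.  -2.6  1.1
 -0.5 -1.4 -0.  -0.4]
per-row left [[ 25.9  29.9  31.9  34.5  38.4  41.5  44.8  48.2  50.3  51.8  59.1  62.6
   65.9  69.2  72.5]
 [ 28.   34.   40.   46.   52.   58.   64.   70.   76.   82.   88.   94.
  100.  106.  112. ]]
[[118.  120.5 123.5 126.5 129.5 132.2 136.  139.7 142.2 144.  148.8 151.3
  154. ]
 [ 12.   20.   28.   36.   44.   52.   60.   68.   76.   84.   92.  100.
  108. ]]
[[32.  36.  40.  44.  48.  52.  56.  60.  64. ]
 [13.  11.8 10.5  9.3  7.9  6.7  5.4  4.2  2.9]]
```

The refined camera pose is consistent: lens (.803,.155,.229), yaw about 4°, tilt about 24.7°. I dropped the extrapolated rear edge in the last view because it contradicted the rest. Next I'll bring the shed's nose over the scraper to pitch it in the grip.

```bash
python3 -m creep '[[[-0.156,0.06,0,0,0],[-0.156,0.06,0,0,0],[-0.156,0.06,0,0,0],[-0.156,0.06,0.05,0,0],[-0.156,0.06,0.05,0,0],[0,0,0,0.0775,0],[0,0,0,0.0775,0],[0,0,0,0.0775,0]]]'>/dev/null; python3 -m creep '[[[0,0,0,0.0775,0],[0,0,0,0.0775,0],[0,0,0,0.0775,0],[0,0,0,0.0775,0],[0,0,0,0.0775,0],[0,0,0,0.0775,0],[0,0,0,0.0775,0],[0,0,0,0.0775,0]]]'>/dev/null;python3 -m creep '[[[0,0,0,0.0775,0],[0,0,0,0.0775,0],[0,0,0,0.0775,0],[0,0,0,0.0775,0],[0,0,0,0.0775,0],[0,0,0,0.0775,0],[0,0,0,0.0775,0],[0,0,0,0.0775,0]]]'>/dev/null; python3 -m creep '[[[0,0,0,0.0775,0],[0,0,0,0.0775,0],[0,0,0,0.0775,0],[0,0,0,0.0775,0],[0,0,0,0.0775,0],[0,0,0,0.0775,0],[0,0,0,0.0775,0],[0,0,0,0,0]]]'; python3 d.py .597 -.0105 .262 -180
```

```text
clock: 29.27
tool_pos: [0.5975, -0.0144, 0.4333]
orientation: [180.0, 0.0, 178.5]
force: [0.0, -0.4, -2.4]
opening: 0.0478
gripper_force: 30.0
pos [ 0.5975 -0.0144  0.4333] [180.    0.  178.5] shift norm [0.004 0.019 0.857] spin -0.017 q [  17.   12.   -7.    0.  -71. -109.]
```

```bash
python3 -m creep '[[[0,0.019,0.12,-0.015,0],[0,0,0.14,0,0],[0,0,0.14,0,0],[0,0,0.14,0,0],[0,0,0.14,0,0],[0,0,0.1,0,0],[0,0,0,0,0],[0,0,0,0,0]]]'; python3 d.py .597 -.0105 .258 -180
```

```text
clock: 29.93
tool_pos: [0.5977, -0.0102, 0.2766]
orientation: [-179.9, -0.1, -179.6]
force: [0.1, 0.4, -1.4]
opening: 0.0476
gripper_force: 30.0
pos [ 0.5977 -0.0102  0.2766] [-1.799e+02 -1.000e-01 -1.796e+02] shift norm [ 0.004 -0.002  0.093] spin 0.004 q [  18.   20.  -19.    0.  -52. -107.]
```

```bash
python3 -m creep '[[[0,0,0.07,0,0],[0,0,0.03,0,0],[0,0,0.015,0,0],[0,0,0,0,0],[0,0,0,0,0]]]'; python3 -m creep '[[[0.006,0,0.015,0,0],[0.008,0,0.015,0,0],[0,0,0,0,0],[0,0,0,0,0]]]';  python3 d.py .597 -.0105 .258 -180
```

```text
clock: 30.35
tool_pos: [0.5981, -0.0096, 0.2549]
orientation: [180.0, 0.1, -179.7]
force: [-0.1, -0.1, -1.6]
opening: 0.0479
gripper_force: 30.0
clock: 30.68
tool_pos: [0.5955, -0.0094, 0.249]
orientation: [180.0, 0.1, -179.7]
force: [-1.2, 0.5, 3.6]
opening: 0.0479
gripper_force: 30.0
pos [ 0.5955 -0.0094  0.249 ] [ 1.800e+02  1.000e-01 -1.797e+02] shift norm [-0.008 -0.005 -0.045] spin 0.003 q [  18.   21.  -21.    0.  -48. -108.]
```

```bash
python3 -m creep '[[[0.005,0,0.02,0,0],[0.005,0,0.02,0,0],[0,0,0,0,0]]]'; python3 -m creep '[[[0.005,0,0.02,0,0],[0.003,0,0.02,0,0],[0,0,0,0,0],[0,0,0,0,0]]]';  python3 d.py .597 -.0105 .2295 -180
cat > ang.py <<'E'
from h import *
np.set_printoptions(precision=4,suppress=True)
o=telemetry.get_obs();tp=o['tool_pos']
RT=R.from_euler('xyz',o['orientation'],degrees=True).as_matrix()
G=tp+RT@[0,0,.159]
yaw=np.arctan2(-RT[1,0],-RT[0,0])
pv=np.array([.0057,0,.030])
views=[]
for n in('scene','top','wrist'):
    o=telemetry.get_obs();p=snapshot(n);c=cam(p,o)
    g=proj(c,G[None])[0]
    l=[r for r in nets.masks_of(p,'shed') if np.hypot(*(np.array(r['uv'])-g))<(40 if n!='wrist' else 300)]
    l2=[(np.round(r['uv'],1),round(r['confidence'],2)) for r in nets.landmark_of(p,'annex_wall')][:3];l3=[(np.round(r['uv'],1),round(r['confidence'],2)) for r in nets.landmark_of(p,'shed')][:3]
    print(n,'grasp px',np.round(g),'mask',[(np.round(r['uv']),round(r['confidence'],2),int(r['region'].sum())) for r in l],'annex',l2,'org',l3)
    if l: views.append((n,c,l[0]['region'].astype(np.float32)))
for th in range(0,40,4):
    Rm=R.from_euler('ZY',[yaw,-np.radians(th)]).as_matrix();t=G-Rm@pv
    # visible mask may be occluded: fraction of mask outside silhouette
    out=[]
    for n,c,m in views:
        a=sil(c,SHED,Rm,t);out.append((n,round(float((m*(1-a)).sum()/m.sum()),3),round(float(1-np.minimum(a,m).sum()/np.maximum(a,m).sum()),3)))
    P=np.array([[.07,0,.014],[0,0,0]])@Rm.T+t
    print(th,out,[np.round(proj(c,P),0).tolist() for n,c,m in views])
E
python3 ang.py
```

```text
clock: 30.93
tool_pos: [0.5927, -0.0095, 0.2404]
orientation: [180.0, 0.0, -179.7]
force: [-3.0, 1.0, 5.1]
opening: 0.0478
gripper_force: 30.0
clock: 31.27
tool_pos: [0.5909, -0.0095, 0.2323]
orientation: [-180.0, -0.0, -179.7]
force: [-3.6, 0.7, 5.4]
opening: 0.048
gripper_force: 30.0
pos [ 0.5909 -0.0095  0.2323] [-180.    -0.  -179.7] shift norm [-0.03  -0.005  0.014] spin 0.003 q [  18.   22.  -22.   -0.  -46. -108.]
scene grasp px [324. 228.] mask [(array([318., 237.]), 0.58, 280)] annex [(array([358.8, 258.7]), 0.82), (array([315.4, 242.9]), 0.76)] org [(array([365.2, 281.9]), 0.9), (array([324.1, 228.5]), 0.62)]
top grasp px [318. 198.] mask [(array([318., 212.]), 0.52, 179)] annex [(array([281.8, 192.1]), 0.88)] org [(array([264.5, 183.2]), 0.84), (array([317.3, 195.3]), 0.48)]
wrist grasp px [319. 271.] mask [(array([560., 243.]), 0.84, 1472), (array([316., 198.]), 0.79, 23270)] annex [(array([539.6, 254.6]), 0.76)] org [(array([315.3, 250.3]), 0.95)]
0 [('scene', 0.031, 0.608), ('top', 0.034, 0.702), ('wrist', 1.0, 1.0)] [[[313.0, 244.0], [325.0, 232.0]], [[318.0, 180.0], [
[... 930 characters left out ...]
 [('scene', 0.011, 0.54), ('top', 0.046, 0.722), ('wrist', 1.0, 1.0)] [[[313.0, 239.0], [323.0, 234.0]], [[318.0, 178.0], [318.0, 196.0]], [[319.0, 401.0], [319.0, 257.0]]]
28 [('scene', 0.019, 0.526), ('top', 0.067, 0.726), ('wrist', 1.0, 1.0)] [[[313.0, 238.0], [323.0, 235.0]], [[318.0, 179.0], [318.0, 196.0]], [[319.0, 408.0], [319.0, 261.0]]]
32 [('scene', 0.054, 0.532), ('top', 0.092, 0.735), ('wrist', 1.0, 1.0)] [[[313.0, 237.0], [322.0, 235.0]], [[318.0, 179.0], [318.0, 195.0]], [[319.0, 414.0], [319.0, 264.0]]]
36 [('scene', 0.093, 0.541), ('top', 0.126, 0.743), ('wrist', 1.0, 1.0)] [[[314.0, 236.0], [322.0, 235.0]], [[318.0, 179.0], [318.0, 195.0]], [[319.0, 420.0], [319.0, 268.0]]]
```

```bash
cat > ang2.py <<'E'
from h import *
o=telemetry.get_obs();RT=R.from_euler('xyz',o['orientation'],degrees=True).as_matrix();G=o['tool_pos']+RT@[0,0,.159]
yaw=np.arctan2(-RT[1,0],-RT[0,0]);p=snapshot('wrist');c=cam(p,o)
l=sorted(nets.masks_of(p,'shed'),key=lambda r:abs(r['uv'][0]-318))
m=l[0]['region'];ys,xs=np.nonzero(m);print('uv',l[0]['uv'],l[0]['confidence'],'top row',ys.min(),'width at rows',[(r,int(m[r].sum())) for r in range(100,240,20)])
print('origin',[(np.round(r['uv'],1),round(r['confidence'],2)) for r in nets.landmark_of(p,'shed')][:2])
H=np.arange(400)<215
best=[]
for th in np.arange(0,40,1):
  for px in(0.0057,0.0027,.0087):
    Rm=R.from_euler('ZY',[yaw,-np.radians(th)]).as_matrix();t=G-Rm@np.array([px,0,.03])
    a=sil(c,SHED,Rm,t)[H];mm=m[H];best.append((round(float(1-np.minimum(a,mm).sum()/np.maximum(a,mm).sum()),4),int(th),px))
best.sort();print(best[:4],[min(b for b in best if b[2]==q)[:2] for q in(.0027,.0057,.0087)])
E
python3 ang2.py
```

```text
uv [315.6, 198.0] 0.65 top row 97 width at rows [(100, 111), (120, 111), (140, 113), (160, 114), (180, 115), (200, 114), (220, 114)]
origin [(array([316.3, 252.8]), 0.61)]
[(0.0464, 23, 0.0087), (0.047, 24, 0.0087), (0.0508, 22, 0.0087), (0.0536, 14, 0.0057)] [(0.1089, 15), (0.0536, 14), (0.0464, 23)]
```

```bash
python3 -m creep '[[[0.003,0,0.012,0,0],[0,0,0,0,0],[0,0,0,0,0]]]'; python3 ang2.py; python3 -m creep '[[[0.01,0,-0.05,0,0],[0.01,0,-0.1,0,0],[0.02,0,-0.12,0,0],[0,0,-0.12,0,0],[0,0,-0.12,0,0],[0,0,-0.1,0,0],[0,0,0,0,0],[0,0,0,0,0]]]';python3 ang2.py; python3 d.py .63 .14 .35 -176
python3 - <<'E'
from h import *
o=telemetry.get_obs()
for n in('scene','top'):
  p=snapshot(n);c=cam(p)
  print(n,[(q,np.round(r['uv']),round(r['confidence'],2)) for q in('scraper','shed','annex_wall') for r in nets.landmark_of(p,q)],'scraper pred',proj(c,[[.675,-.0105,0]]),proj(c,[[.675,-.0105,.03]]))
  for r in nets.masks_of(p,'scraper'):
    if abs(r['uv'][0]-proj(c,[[.675,-.0105,.03]])[0,0])<15: print(fit([(c,r['region'].astype(np.float32))],SCR,[.675,-.0105,-1.57],0))
E
```

```text
clock: 32.27
tool_pos: [0.5905, -0.0095, 0.2301]
orientation: [180.0, -0.0, -179.7]
force: [-4.7, 1.3, 6.5]
opening: 0.0477
gripper_force: 30.0
uv [315.8, 197.6] 0.9 top row 98 width at rows [(100, 109), (120, 109), (140, 112), (160, 112), (180, 112), (200, 114), (220, 114)]
origin [(array([315.6, 251.1]), 0.8)]
[(0.039, 25, 0.0087), (0.043, 24, 0.0087), (0.0479, 26, 0.0087), (0.0501, 16, 0.0057)] [(0.1041, 15), (0.0501, 16), (0.039, 25)]
clock: 33.08
tool_pos: [0.5827, -0.0096, 0.3528]
orientation: [179.9, 0.1, -179.8]
force: [-0.0, -0.1, -3.4]
opening: 0.0477
gripper_force: 30.0
uv [317.6, 200.7] 0.68 top row 97 width at rows [(100, 110), (120, 109), (140, 112), (160, 112), (180, 112), (200, 114), (220, 114)]
origin [(array([318.9, 254.3]), 0.95), (array([504.4, 238.6]), 0.58)]
[(0.043, 24, 0.0087), (0.0435, 25, 0.0087), (0.0475, 23, 0.0087), (0.0527, 15, 0.0057)] [(0.1071, 15), (0.0527, 15), (0.043, 24)]
pos [ 0.5822 -0.0098  0.3503] [-1.800e+02 -1.000e-01 -1.798e+02] shift norm [-0.242  0.748  0.001] spin -0.042 q [  18.   14.  -16.   -0.  -60. -108.]
scene [('scraper', array([394., 227.]), 0.72), ('scraper', array([427., 254.]), 0.69), ('scraper', array([310., 254.]), 0.47), ('shed', array([324., 214.]), 0.93), ('shed', array([366., 282.]), 0.88), ('annex_wall', array([356., 261.]), 0.93), ('annex_wall', array([319., 218.]), 0.78), ('annex_wall', array([328., 217.]), 0.36)] scraper pred [[310.26887255 255.81591814]] [[309.98229969 251.42434681]]
(array([ 0.67041979, -0.00866166, -1.46108105]), np.float64(0.1790967583656311))
top [('scraper', array([266., 249.]), 0.58), ('scraper', array([226., 242.]), 0.35), ('shed', array([319., 195.]), 0.55), ('shed', array([264., 183.]), 0.5)] scraper pred [[318.61534654 176.4368497 ]] [[318.51586914 175.28337606]]
```

The scraper still stands at scene (310,254), and the shed holds about 24.5° of pitch after lift-off. I'll move to the presentation pose.

```bash
python3 -m creep '[[[0,0.12,0,-0.042,0],[0,0.15,0,0,0],[0,0.15,0,0,0],[0,0.15,0,0,0],[0,0.12,0,0,0],[0,0.05,0,0,0],[0,0,0,0,0],[0,0,0,0,0]]]'; python3 d.py .649 .1443 .3344 -176
```

```text
clock: 34.4
tool_pos: [0.5739, 0.1384, 0.3513]
orientation: [-180.0, -0.0, -175.9]
force: [-0.4, -0.1, -2.4]
opening: 0.0477
gripper_force: 30.0
pos [0.5739 0.1384 0.3513] [-180.    -0.  -175.9] shift norm [-0.377  0.003  0.085] spin 0.001 q [  33.   15.  -15.    0.  -60. -118.]
```

```bash
python3 -m creep '[[[-0.1,0,0.03,0,0],[-0.1,0,0.03,0,0],[-0.1,0.003,0.02,0,0],[-0.07,0,0.005,0,0],[0,0,0,0,0],[0,0,0,0,0],[0,0,0,0,0]]]'; python3 d.py .649 .1443 .3344 -176; python3 ang2.py
python3 - <<'E'
from h import *
np.set_printoptions(precision=4,suppress=True)
o=telemetry.get_obs();RT=R.from_euler('xyz',o['orientation'],degrees=True).as_matrix();G=o['tool_pos']+RT@[0,0,.159];yaw=np.arctan2(-RT[1,0],-RT[0,0])
rs={}
for n in('scene','top'):
  p=snapshot(n);c=cam(p)
  for q in('lens','shed','annex_wall'):
    l=nets.landmark_of(p,q);print(n,q,[(np.round(r['uv'],1),round(r['confidence'],2)) for r in l])
  print('lens pred',proj(c,[[.803,.155,.229]]))
  for th in(15,20,24,28,32):
    Rm=R.from_euler('ZY',[yaw,-np.radians(th)]).as_matrix();t=G-Rm@np.array([.0075,0,.03]);P=np.array([[.07,0,.014],[0,0,0]])@Rm.T+t;print(th,np.round(proj(c,P),1).tolist())
E
```

```text
clock: 34.98
tool_pos: [0.6475, 0.1427, 0.3342]
orientation: [-180.0, -0.1, -176.1]
force: [0.1, 0.8, -2.2]
opening: 0.0475
gripper_force: 30.0
pos [0.6475 0.1427 0.3342] [-1.800e+02 -1.000e-01 -1.761e+02] shift norm [-0.008  0.007 -0.001] spin -0.001 q [  29.   22.   -6.   -0.  -62. -115.]
uv [315.9, 197.8] 0.62 top row 97 width at rows [(100, 108), (120, 109), (140, 112), (160, 111), (180, 112), (200, 114), (220, 114)]
origin [(array([314.1, 252.6]), 0.84), (array([370.7, 187.1]), 0.59)]
[(0.0417, 24, 0.0087), (0.042, 25, 0.0087), (0.0486, 23, 0.0087), (0.0505, 15, 0.0057)] [(0.1053, 15), (0.0505, 15), (0.0417, 24)]
scene lens [(array([328.8, 274.2]), 0.87)]
scene shed [(array([364.1, 282.6]), 0.78), (array([351.9, 251.4]), 0.64)]
scene annex_wall [(array([358.1, 262.4]), 0.71), (array([346. , 256.7]), 0.66), (array([477.8, 271.4]), 0.55)]
lens pred [[327.11   276.0014]]
15 [[342.7, 260.9], [352.6, 250.9]]
20 [[342.9, 259.9], [352.2, 251.5]]
24 [[343.0, 259.0], [351.9, 251.9]]
28 [[343.2, 258.1], [351.5, 252.4]]
32 [[343.4, 257.0], [351.2, 252.7]]
top lens [(array([266.7, 126.3]), 0.6)]
top shed [(array([272.2, 174. ]), 0.8)]
top annex_wall []
lens pred [[265.6782 126.1215]]
15 [[269.5, 157.6], [271.7, 178.3]]
20 [[269.3, 157.4], [271.6, 177.5]]
24 [[269.1, 157.3], [271.6, 176.9]]
28 [[268.9, 157.3], [271.5, 176.2]]
32 [[268.8, 157.5], [271.5, 175.6]]
```

```bash
python3 -m creep '[[[0,0,0,0,0],[0,0,0,0,0],[0,0,0,0,0],[0,0,0,0,0]]]'; python3 -c "
from plant import workorder
print(workorder.close_job())"
```

```text
clock: 35.87
tool_pos: [0.6478, 0.1438, 0.3344]
orientation: [-180.0, -0.0, -176.0]
force: [-0.6, -0.5, -2.6]
opening: 0.0479
gripper_force: 30.0
the job is handed in; nothing more can be done
None
```

The job is handed in at 35.9 s with no verdict returned: scraps wiped onto the plate, scraper standing released on the bench, and the shed held before the lens at my estimates of 10 cm, 4° yaw and 24° pitch (camera tilt 24.7°).

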